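# Draw the broad chisel from the bench rack and hold it up level to check its edge

### The job

Take the broad chisel, the one with the tallest handle in the rack, draw it straight up out of its slot until the edge is clear of the rack, and only then turn it until it lies about level in the air with the ground bevel facing up, so that I can check the edge. Finish while still holding it like that, steady, with the whole chisel higher than the tops of the other tools. Do not let the chisel touch the bench, and leave the other tools, the mallet and the sharpening stone as they are.

Things in the scene. Friction and masses are not known exactly. Their poses are not given: they have to be found in the camera images.
- chisel_handle (a point): broad chisel, 205 mm, 0.15-0.24 kg, tallest in the rack, hangs loose by its ferrule: point on its axis in the wooden handle, 40 mm below the handle's top, 55 mm above the ferrule's foot, 78 above its balance. Octagon 28 mm across flats (facing its x and y) from 23 mm below this point to 32 above; ferrule 22 mm round. z: from edge to handle end; y: along blade width; +x: the side with the end bevel; in the rack it looks to the rack's +x
- chisel_edge (a point): middle of the broad chisel's cutting edge, 165 mm below chisel_handle; same axes. The steel blade is 32 mm wide (broadest in the rack), 4.4 mm thick; near the edge one face (+x) has the ground bevel, the other face is flat: bevel up means +x up
- rack: wooden rack fixed to the bench; origin on the bench under its middle, y along it, +x its open front, away from the robot. 288 mm long (feet 12 mm high add 30 at each end), 70 deep, shelf top 140 mm high, 20 thick. Five through slots, 36 (y) x 9 mm (x), at x = 0, y = -90, -45, 0, 45, 90. Tools hang blade down at y = -90, 0, 90 in any order, tips 30 mm or more above the bench
- narrow_shoulder (a point): a narrow chisel hanging in the rack, to be left alone: foot of its ferrule, on the shelf's top; octagonal handle 20 mm across flats, top 72 mm above this point, blade 10 mm wide
- awl_shoulder (a point): a scratch awl hanging in the rack, to be left alone: foot of its ferrule, on the shelf's top; small round pear-shaped handle 31 mm across, top 54 mm above this point; thin round spike
- mallet_center (a point): joiner's wooden mallet lying on the bench in front of the rack, to be left alone: centre of the head (68 x 134 x 48 mm), half-way up; the handle runs 250 mm to its -x
- stone_center (a point): sharpening stone in a wooden base lying on the bench beside the rack, to be left alone: centre of the block, 75 x 235 x 38 mm, half-way up
Mind the look-alikes: they are no part of the job. Leave any blue look-alike of the part that bears chisel_handle alone.

How it is judged:
On the way:
1. the chisel, held, has been drawn up until its edge is clear above the rack's shelf, still upright (within 20 degrees) (z of chisel_edge in the frame of rack above 0.143 m and angle between chisel_handle's own z axis and vertical below 0.35 rad and contact force between chisel and the fingers above 1 N), for 0.1 s.
At the end, for the whole second after the job is handed in: Broad chisel gripped, steady, clear of rack and tools: length within 20 degrees of level, bevel up within 24 degrees, edge and handle over 212 mm above the bench (above the other tools' tops). Narrow chisel and awl within 12 mm, mallet and stone within 20 mm, of where they were (angle between chisel_handle's own z axis and vertical between 1.22 and 1.92 rad and angle between chisel_handle's own x axis and vertical below 0.42 rad and height (world z) of each of chisel_edge, chisel_handle above 0.212 m and contact force between chisel and the fingers above 1 N and contact force between chisel and rack below 0.1 N and contact force between chisel and narrow below 0.1 N and contact force between chisel and awl below 0.1 N and linear speed of chisel below 0.03 m/s and angular speed of chisel below 0.2 rad/s and distance of each of narrow_shoulder, awl_shoulder from where it was at the start of the episode below 0.012 m and distance of each of mallet_center, stone_center from where it was at the start of the episode below 0.02 m); the arm keeps its last pose, push and grip.
It fails at once if the chisel touches the bench (contact force between chisel and table above 0.5 N).
It fails at once if the narrow chisel is disturbed: lifted or shifted more than 12 mm in its slot (distance of narrow_shoulder from where it was at the start of the episode above 0.012 m).
It fails at once if the awl is disturbed: lifted or shifted more than 12 mm in its slot (distance of awl_shoulder from where it was at the start of the episode above 0.012 m).
It fails at once if the mallet is pushed more than 20 mm (distance of mallet_center from where it was at the start of the episode above 0.02 m).
It fails at once if the stone is pushed more than 20 mm (distance of stone_center from where it was at the start of the episode above 0.02 m).
It also fails if it takes over 48 s, if anything falls off the work surface, if the arm or the gripper's body presses on something with over 40 N, if the wrist force passes 120 N, or if a joint passes its speed limit or range.

### The arm

A 6-joint arm with a two-finger parallel gripper is mounted at the origin on the work surface. World frame = base frame: x ahead of the robot, y to its left, z up, the work surface at z = 0. Lengths are in m, angles in rad, forces in N, time in s.
With the tool pointing down it reaches from about 0.35 to 0.775 m from the base axis. Payload 5.5 kg.
Tool frame: the origin (TCP) lies at the very end of the fingers, on their centre line; the grasp point (between the pads) lies 19 mm behind it; z points along the fingers, x is the direction in which the jaws open and shut, and the axes are right-handed (so a half turn about z gives the same grasp; the last joint's range is limited). The gripper opens to 85 mm and grips with 20 to 120 N. Pads are 22 mm wide; open, the fingers measure 114 mm over their backs; the gripper's body (76 mm by 85 mm) begins 54 mm behind the grasp point. The pads swing forward as they close: fully open they stand 13 mm farther back than shut.
Start: joints at [-1.354, 0.313, 0.046, 1.304, 0, 1.431], TCP at [0.201, -0.539, 0.231] pointing down, gripper open.
Joint ranges: [-2.76, 2.76], [-0.86, 1.69], [-1.03, 1.26], [-2.2, 2.34], [-1.47, 1.5], [-3.14, 3.14]. Speed limits (rad/s): [2.57, 2.57, 3.14, 3.14, 3.14, 3.14].

### API

Orientations are given as a unit quaternion [w, x, y, z].
In Python, from workcell import monitor, eyes, ticket gives the robot as it stands.
- The arm moves only by the tool send_rows, never from a script. Its argument "targets" is a list of rows, each a list of 5 numbers: the shift along the world's x, y, z in m, then the turn about the world's z in degrees, then the closure in counts, from 0 (fully open) to 255 (shut). A call has 1 to 12 rows; each row shifts and turns the commanded pose from where the row before left it; what a row does not reach is not made up. A row lasts 1/10 s, in which the tool goes at most 50 mm and 8.59 degrees, less where a joint would pass 70% of its speed; a pose out of reach is approached as far as the arm can. A call is refused whole if a number of a shift passes 0.05 or a number of a turn 8.59, either way. A call with a gripper value outside its range is refused whole. The fingers move at their own pace and stop on an object; "newtons" is the grip in N (left out, the last holds). Time passes only in rows, so rows that do not move let the fingers close. It gives the time, the measured TCP pose, the force and the opening at its end, in the units of the state.
- monitor.get_state(): the state, without advancing time (a new reading comes with each control period).
- eyes.read_camera(name): name is "scene" or "top"; returns a dict with "img" (420x560x3 uint8, red, green, blue), "z_map" (420x560 float32, m along the optical axis (not along the pixel's ray), 0 where there is no reading), "camera_matrix" (3x3 intrinsics, pixels), "pose" (4x4, takes a point from camera to world coordinates). Camera axes: x right, y down, z forward; pixel columns grow to the right and rows downward; lengths in m; the calibration is good to about 2 mm. A picture is of the moment at which its call begins.
- ticket.hand_in(): hands the job in, once; it reports no verdict.
Trained networks look in the newest picture that a camera, given by its name, has taken for a name from the list of things; names that differ only in an ending like _2 or _b are one class to them, and where a whole thing is asked for, a point or a joint stands for the part that bears it (a point fixed in the world has none). Each returns a list of dicts, best first, with "conf" (0 to 1); they miss things now and then, are a little off and sometimes report something else, mostly with a low value. They report only what shows in the picture. A call takes as long as a camera call. They do not tell look-alikes from the thing itself.
- eyes.spot_in(name, camera): "xyz" ([x, y, z] in m, in world coordinates, good to about 4 mm: the middle of the surface that is visible of it).
- eyes.tip_of(name, camera): "xyz" ([x, y, z] in m, in world coordinates, good to about 4 mm: a listed point, or the origin of a listed thing).
The state is a dict: "clock": time; "joint_pos": joint angles; "qvel": joint speeds; "tau": joint torques, N m; "tcp_pos": TCP position; "orientation": TCP orientation; "wrist_force": force on the tool from outside, world axes, zero at the start; "ft_torque": the same for the moment, N m; "finger_gap": finger opening in m.
Only numpy, scipy, OpenCV 4.12 (cv2) and the standard library are available. Lean on these libraries where they do the work, as an engineer would, in place of code of your own. Each camera call takes 0.05 s, during which the arm holds its last target.

## Working session

There is one attempt and no reset: what is moved stays moved. The work goes in short steps, Python scripts to look and compute and a tool call to move; the robot and the scene stay as the last step left them, time stands still between calls to the robot, and variables do not carry over. Pictures are saved under pics/ and viewed, and the job is handed in when it is done.

Besides the shell and the picture viewer there is one more tool, called after "Request:" as name(argument=value, ...) on one line, values as JSON. send_rows: Moves the arm, as the interface text tells. Its arguments: {"type":"object","properties":{"targets":{"type":"array"},"newtons":{"type":"number"}},"required":["targets"]}

```bash
ls; mkdir -p pics; cat > h.py <<'E'
from workcell import monitor, eyes, ticket
import numpy as np, cv2
def snap(cam,name):
    d=eyes.read_camera(cam); cv2.imwrite(f'pics/{name}.png',cv2.cvtColor(d['img'],cv2.COLOR_RGB2BGR)); np.savez(f'pics/{name}.npz',**{k:np.array(v) for k,v in d.items()}); return d
def cloud(d):
    z=d['z_map'];K=d['camera_matrix'];v,u=np.indices(z.shape)
    p=np.stack([(u-K[0,2])/K[0,0]*z,(v-K[1,2])/K[1,1]*z,z],-1)
    P=d['pose']; return p@P[:3,:3].T+P[:3,3]
E
python3 - <<'E'
from h import *
for c in('scene','top'):
    snap(c,c+'1')
    for n in('chisel_handle','chisel_edge','rack','narrow_shoulder','awl_shoulder','mallet_center','stone_center'):
        print(c,n,[(np.round(r['xyz'],3).tolist(),round(r['conf'],2)) for r in eyes.tip_of(n,c)][:3])
print(monitor.get_state())
E
```

```text
pics
scene chisel_handle [([0.58, 0.149, 0.197], 0.66), ([0.454, 0.137, 0.166], 0.65)]
scene chisel_edge [([0.579, 0.15, 0.026], 0.78)]
scene rack []
scene narrow_shoulder [([0.554, 0.059, 0.139], 0.77)]
scene awl_shoulder [([0.6, 0.238, 0.139], 0.93)]
scene mallet_center [([0.779, 0.175, 0.026], 0.57)]
scene stone_center [([0.51, -0.107, 0.021], 0.74)]
top chisel_handle [([0.578, 0.151, 0.195], 0.54), ([0.46, 0.144, 0.163], 0.52)]
top chisel_edge [([0.456, 0.143, -0.002], 0.63)]
top rack [([0.58, 0.151, -0.002], 0.75)]
top narrow_shoulder [([0.557, 0.062, 0.139], 0.42)]
top awl_shoulder [([0.6, 0.236, 0.14], 0.55)]
top mallet_center [([0.783, 0.172, 0.025], 0.97)]
top stone_center [([0.515, -0.109, 0.022], 0.93)]
{'clock': 0.8, 'joint_pos': array([-1.35360014e+00,  3.13133308e-01,  4.61253926e-02,  1.30357752e+00,
        3.96283103e-06,  1.43119828e+00]), 'qvel': array([ 1.98700344e-04, -5.88195844e-04,  6.77332966e-04, -2.61533648e-04,
       -3.03608716e-04, -8.14188656e-05]), 'tau': array([-4.78132733e-04, -4.80388534e+01,  2.98794293e+01, -2.87258954e-04,
       -2.84306598e-04, -4.81700354e-06]), 'tcp_pos': array([ 0.20083842, -0.53885221,  0.23137157]), 'orientation': array([ 7.01588488e-05,  8.21362328e-01, -5.70406798e-01,  7.87432688e-05]), 'wrist_force': array([-3.16526959e-04,  8.81589166e-01,  2.86355685e-01]), 'ft_torque': array([-0.02216859, -0.02719274, -0.0426994 ]), 'finger_gap': 0.08528177159147989}
```

View pics/scene1.png

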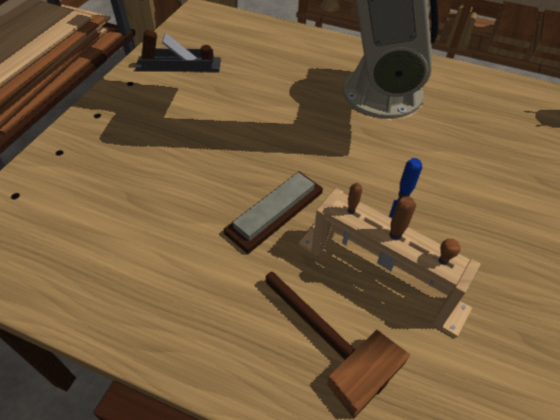

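View pics/top1.png

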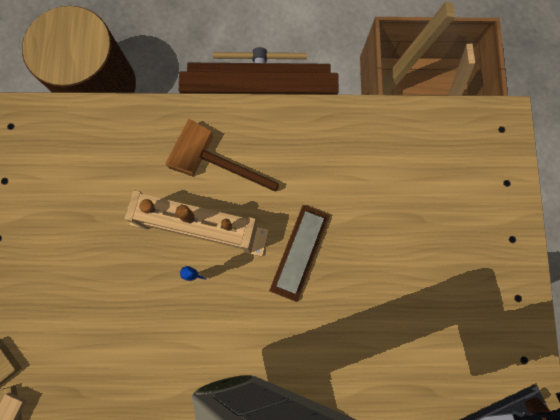

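```bash
cat > m.py <<'E'
from h import *
class D(dict):pass
for c in('scene1','top1'):
    f=np.load(f'pics/{c}.npz'); d={k:f[k] for k in f}
    p=cloud(d)[d['z_map']>0]
    o=np.array([.58,.151]);ex=np.array([.9697,-.2445]);ey=np.array([.2445,.9697])
    q=np.c_[(p[:,:2]-o)@ex,(p[:,:2]-o)@ey,p[:,2]]
    near=(abs(q[:,0])<.18)&(abs(q[:,1])<.2)
    s=q[near]
    sh=s[(s[:,2]>.135)&(s[:,2]<.145)&(abs(s[:,0])<.06)]
    rc=cv2.minAreaRect((sh[:,:2]*1000).astype(np.float32)); print(c,'shelf',sh[:,2].mean(),rc, sh[:,:2].min(0),sh[:,:2].max(0))
    for n,y0 in(('n',-.09),('c',0),('a',.09)):
        t=s[(abs(s[:,1]-y0)<.03)&(abs(s[:,0])<.03)&(s[:,2]>.15)]
        print(n,t[:,2].max()); 
        for a in np.arange(.15,.25,.01):
            w=t[(t[:,2]>=a)&(t[:,2]<a+.01)]
            if len(w)>4: print('  %.2f'%a,len(w),w[:,:2].min(0).round(3),w[:,:2].max(0).round(3))
    b=s[(s[:,0]<-.06)&(s[:,2]>.02)]
    print('behind',b.min(0).round(3),b.max(0).round(3), np.median(b,0).round(3))
E
python3 m.py
```

```text
scene1 shelf 0.13854851862393824 ((-0.45272064208984375, -2.4484710693359375), (72.21611022949219, 287.6788635253906), 0.9423025846481323) [-0.03883269 -0.14635569] [0.03756448 0.14188085]
n 0.21285365883240503
  0.15 22 [ 0.002 -0.097] [ 0.009 -0.085]
  0.16 29 [-0.003 -0.102] [ 0.011 -0.083]
  0.17 43 [-0.003 -0.102] [ 0.012 -0.082]
  0.18 47 [-0.003 -0.102] [ 0.012 -0.082]
  0.19 49 [-0.003 -0.102] [ 0.012 -0.082]
  0.20 75 [-0.004 -0.101] [ 0.012 -0.082]
  0.21 28 [-0.003 -0.098] [ 0.009 -0.085]
c 0.23591705850934908
  0.15 32 [ 0.004 -0.012] [0.012 0.009]
  0.16 42 [ 0.005 -0.015] [0.014 0.011]
  0.17 66 [-0.002 -0.017] [0.015 0.011]
  0.18 71 [-0.005 -0.016] [0.015 0.012]
  0.19 66 [-0.007 -0.016] [0.015 0.012]
  0.20 80 [-0.005 -0.016] [0.014 0.012]
  0.21 72 [-0.006 -0.017] [0.015 0.012]
  0.22 112 [-0.007 -0.016] [0.014 0.012]
  0.23 133 [-0.01  -0.014] [0.012 0.009]
a 0.19435539169579807
  0.15 21 [0.002 0.08 ] [0.007 0.095]
  0.16 24 [0.004 0.078] [0.011 0.097]
  0.17 57 [0.002 0.073] [0.013 0.102]
  0.18 162 [-0.014  0.073] [0.014 0.102]
  0.19 87 [-0.012  0.078] [0.014 0
[... 319 characters left out ...]
001 -0.089]
  0.18 7 [-0.01  -0.102] [ 0.002 -0.094]
  0.19 7 [-0.01  -0.102] [ 0.004 -0.09 ]
  0.20 57 [-0.01  -0.103] [ 0.01  -0.082]
  0.21 20 [-0.008 -0.099] [ 0.005 -0.085]
c 0.23676801627562893
  0.17 13 [-0.016 -0.017] [ 0.012 -0.004]
  0.18 16 [-0.016 -0.017] [0.007 0.001]
  0.19 16 [-0.016 -0.017] [0.012 0.001]
  0.20 19 [-0.016 -0.016] [0.011 0.003]
  0.21 16 [-0.016 -0.017] [0.011 0.003]
  0.22 51 [-0.016 -0.017] [0.012 0.012]
  0.23 110 [-0.014 -0.015] [0.01  0.009]
a 0.19549997902208205
  0.17 8 [-0.015  0.073] [0.006 0.079]
  0.18 102 [-0.018  0.073] [0.011 0.102]
  0.19 50 [-0.017  0.078] [0.007 0.097]
behind [-0.135 -0.056  0.026] [-0.106 -0.026  0.206] [-0.121 -0.046  0.199]
```

```bash
python3 - <<'E'
import cv2
a=cv2.imread('pics/scene1.png')[140:340,220:490]; b=cv2.imread('pics/top1.png')[170:310,110:300]
cv2.imwrite('pics/sc.png',cv2.resize(a,None,fx=2.9,fy=2.9,interpolation=3)); cv2.imwrite('pics/tc.png',cv2.resize(b,None,fx=4,fy=4,interpolation=3))
E
```

```text
(no output)
```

View pics/sc.png

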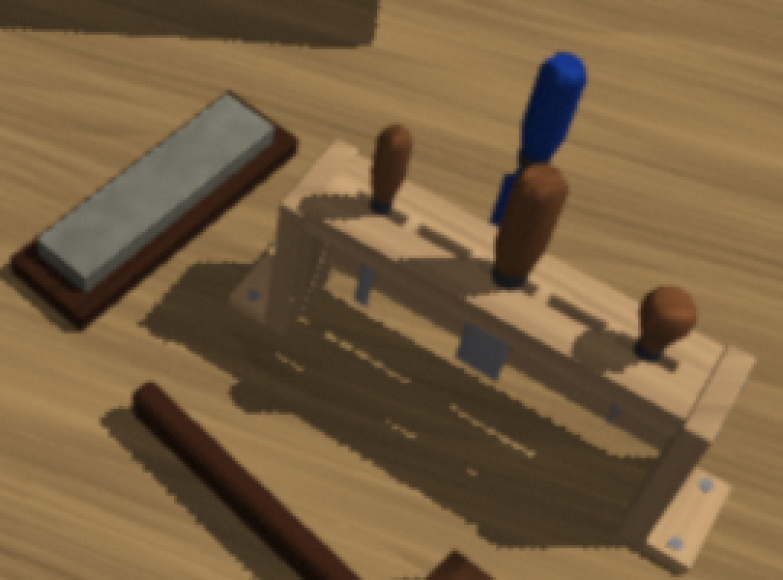

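View pics/tc.png

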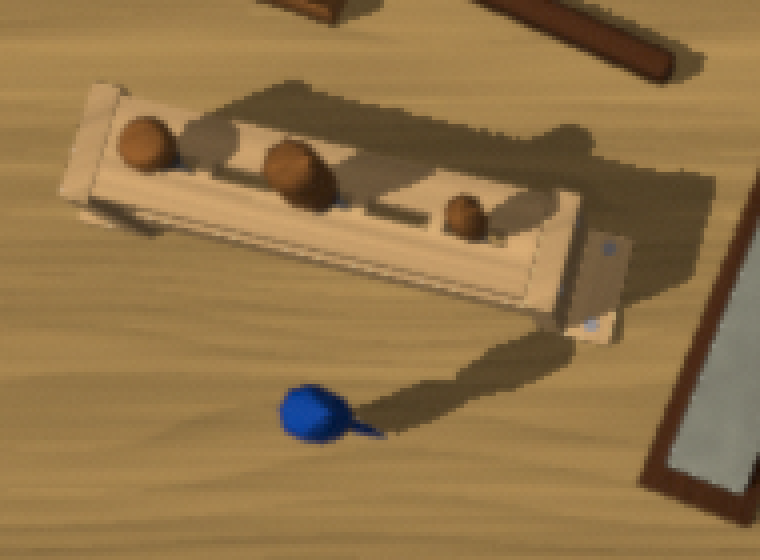

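Request:
send_rows(targets=[[0.0,0.0,0.03,0,0],[0.0,0.0,0.03,0,0],[0.021,0.038,0,8.13,0],[0.021,0.038,0,8.13,0],[0.021,0.038,0,8.13,0],[0.021,0.038,0,8.13,0],[0.021,0.038,0,8.13,0],[0.021,0.038,0,8.13,0],[0.021,0.038,0,8.13,0],[0.021,0.038,0,8.13,0],[0.021,0.038,0,8.13,0],[0.021,0.038,0,8.13,0]], newtons=60)

```text
clock: 2.0
tcp_pos: [0.4114, -0.1572, 0.2916]
orientation: [0.0, 0.994, 0.105, 0.0]
wrist_force: [0.5, -2.3, -0.6]
finger_gap: 0.0853
```

Request:
send_rows(targets=[[0.021,0.038,0,8.13,0],[0.021,0.038,0,8.13,0],[0.021,0.038,0,8.13,0],[0.021,0.038,0,8.13,0],[0.021,0.038,0,8.13,0],[0.021,0.038,0,8.13,0],[0.021,0.038,0,8.13,0],[0.021,0.038,0,8.13,0],[0,0,0,0,0],[0,0,0,0,0]])

```text
clock: 3.0
tcp_pos: [0.5788, 0.146, 0.2906]
orientation: [-0.0, 0.783, 0.621, -0.001]
wrist_force: [0.3, 0.2, -0.3]
finger_gap: 0.0853
```

```bash
cat > st.py <<'E'
from h import *
from scipy.spatial.transform import Rotation as R
s=monitor.get_state();q=s['orientation'];m=R.from_quat(q[[1,2,3,0]]).as_matrix()
print(s['clock'],'tcp',s['tcp_pos'].round(4),'yaw',np.degrees(np.arctan2(m[1,0],m[0,0])).round(2),'zax',m[:,2].round(3),'F',s['wrist_force'].round(2),'T',s['ft_torque'].round(2),'gap',round(s['finger_gap'],4),'j',s['joint_pos'].round(2))
E
python3 st.py
```

```text
3.0 tcp [0.5788 0.146  0.2906] yaw 76.84 zax [-0.001 -0.    -1.   ] F [ 0.31  0.22 -0.25] T [-0.03  0.01  0.05] gap 0.0853 j [ 0.11  0.35  0.25  1.46 -0.    0.34]
```

Request:
send_rows(targets=[[0,0.003,-0.03,0,0],[0,0,-0.03,0,0],[0,0,-0.03,0,0],[0,0,-0.03,0,0],[0,0,0,0,0],[0,0,0,0,0]])

```text
clock: 3.6
tcp_pos: [0.5783, 0.147, 0.172]
orientation: [-0.0, 0.784, 0.62, -0.0]
wrist_force: [1.6, -0.8, 1.0]
finger_gap: 0.0856
```

```bash
python3 st.py; python3 - <<'E'
from h import *
d=snap('scene','g1'); cv2.imwrite('pics/g1c.png',cv2.resize(cv2.cvtColor(d['img'],cv2.COLOR_RGB2BGR)[120:320,260:530],None,fx=2.9,fy=2.9,interpolation=3))
E
```

```text
3.6 tcp [0.5783 0.147  0.172 ] yaw 76.67 zax [-0.001 -0.    -1.   ] F [ 1.64 -0.81  0.99] T [-0.02 -0.01  0.03] gap 0.0856 j [ 0.11  0.38 -0.01  1.19 -0.    0.35]
```

View pics/g1c.png

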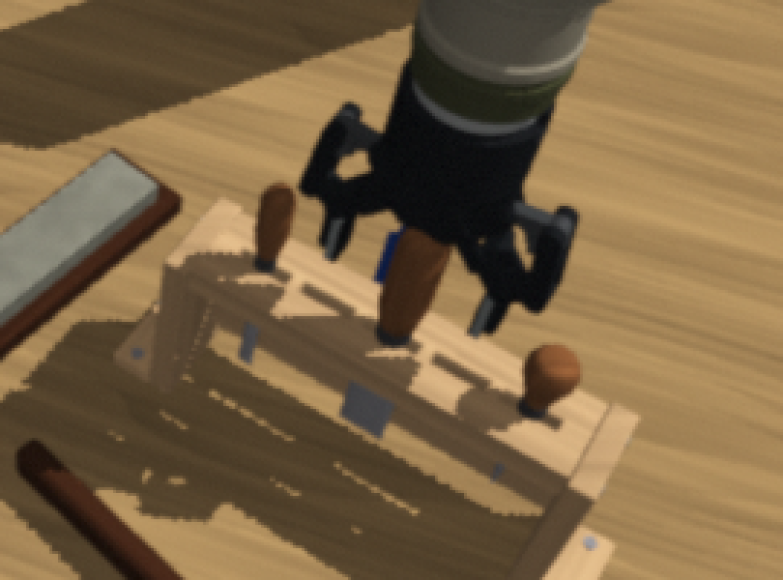

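The picture shows the open fingers either side of the tall handle (crop pixel ~415,290), clear of the narrow chisel (275,225) and the awl (550,380). I'll close on it.

Request:
send_rows(targets=[[0,0.001,-0.002,0,90],[0,0,0,0,130],[0,0,0,0,170],[0,0,0,0,210],[0,0,0,0,230],[0,0,0,0,230],[0,0,0,0,230],[0,0,0,0,230]], newtons=60)

```text
clock: 4.45
tcp_pos: [0.5791, 0.1491, 0.17]
orientation: [0.0, 0.784, 0.621, 0.0]
wrist_force: [-1.6, 0.2, 5.6]
finger_gap: 0.0272
```

```bash
python3 st.py
```

```text
4.45 tcp [0.5791 0.1491 0.17  ] yaw 76.78 zax [ 0.001 -0.    -1.   ] F [-1.56  0.16  5.6 ] T [-0.22  0.24 -0.01] gap 0.0272 j [ 0.12  0.38 -0.01  1.18 -0.    0.35]
```

Request:
send_rows(targets=[[0,0,0.01,0,230],[0,0,0.015,0,230],[0,0,0.015,0,230],[0,0,0.015,0,230],[0,0,0.015,0,230],[0,0,0.02,0,230],[0,0,0.02,0,230],[0,0,0.02,0,230],[0,0,0.015,0,230],[0,0,0,0,230],[0,0,0,0,230],[0,0,0,0,230]])

```text
clock: 5.65
tcp_pos: [0.5783, 0.1491, 0.3129]
orientation: [-0.001, 0.784, 0.621, -0.001]
wrist_force: [0.5, -0.2, -2.1]
finger_gap: 0.0271
```

```bash
python3 st.py; python3 - <<'E'
from h import *
d=snap('scene','l1')
print([(np.round(r['xyz'],3).tolist(),round(r['conf'],2)) for n in('chisel_handle','chisel_edge') for r in eyes.tip_of(n,'scene')])
E
```

```text
5.65 tcp [0.5783 0.1491 0.3129] yaw 76.79 zax [-0.002 -0.    -1.   ] F [ 0.54 -0.22 -2.06] T [ 0.03 -0.02 -0.  ] gap 0.0271 j [0.12 0.36 0.31 1.52 0.   0.35]
[([0.456, 0.139, 0.167], 0.72), ([0.578, 0.151, 0.339], 0.65), ([0.576, 0.15, 0.342], 0.23)]
```

View pics/l1.png

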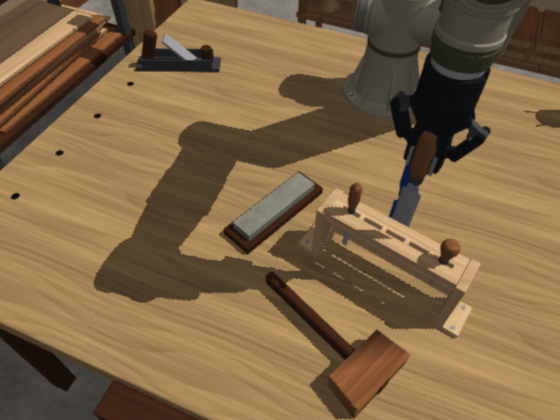

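The chisel is upright and out of its slot, with the edge at about (405,222), above the shelf. The moves can only turn about vertical, so I'll swing the chisel in the grip. The blade's flat back will lean on the rack's front top edge while the hand follows an arc.

Request:
send_rows(targets=[[0.0137,0.0091,0,0,230],[0.0137,0.0091,0,0,230],[0.0137,0.0091,0,0,230],[0.0137,0.0091,0,0,230],[0,0,-0.018,0,230],[0,0,-0.018,0,230],[0,0,-0.018,0,230],[0,0,-0.018,0,230],[0,0,0,0,230],[0,0,0,0,230]])

```text
clock: 6.8
tcp_pos: [0.6332, 0.1855, 0.242]
orientation: [-0.0, 0.784, 0.621, -0.001]
wrist_force: [-1.2, -0.4, -2.2]
finger_gap: 0.027
```

```bash
python3 st.py; python3 - <<'E'
from h import *
snap('scene','l2')
o=np.array([.579,.149]);t=np.radians(13.2);ex=np.array([np.cos(t),-np.sin(t)]);ey=np.array([np.sin(t),np.cos(t)])
s=monitor.get_state();r=s['tcp_pos'][:2]-o;print('rack xy',r@ex,r@ey)
G=lambda p,R=.123:np.array([.035-R*np.sin(p)+.0022*np.cos(p),.14+R*np.cos(p)+.0022*np.sin(p)])
cur=np.array([r@ex,s['tcp_pos'][2]+.022])
for a in list(range(0,90,6)):
    g=G(np.radians(a));d=g-cur;cur=g
    print(a,g.round(4),(d[0]*ex).round(4),d[1].round(4))
E
```

```text
6.8 tcp [0.6332 0.1855 0.242 ] yaw 76.78 zax [-0.001 -0.    -1.   ] F [-1.18 -0.38 -2.22] T [-0.03 -0.02  0.01] gap 0.027 j [0.16 0.49 0.33 1.42 0.   0.39]
rack xy 0.045006751926349675 0.04811825367087319
0 [0.0372 0.263 ] [-0.0076  0.0018] -0.002
6 [0.0243 0.2626] [-0.0125  0.0029] -0.0004
12 [0.0116 0.2608] [-0.0124  0.0029] -0.0018
18 [-0.0009  0.2577] [-0.0122  0.0029] -0.0031
24 [-0.013   0.2533] [-0.0118  0.0028] -0.0044
30 [-0.0246  0.2476] [-0.0113  0.0026] -0.0056
36 [-0.0355  0.2408] [-0.0106  0.0025] -0.0068
42 [-0.0457  0.2329] [-0.0099  0.0023] -0.0079
48 [-0.0549  0.2239] [-0.009   0.0021] -0.0089
54 [-0.0632  0.2141] [-0.0081  0.0019] -0.0099
60 [-0.0704  0.2034] [-0.007   0.0016] -0.0107
66 [-0.0765  0.192 ] [-0.0059  0.0014] -0.0114
72 [-0.0813  0.1801] [-0.0047  0.0011] -0.0119
78 [-0.0849  0.1677] [-0.0035  0.0008] -0.0124
84 [-0.0871  0.155 ] [-0.0022  0.0005] -0.0127
```

View pics/l2.png

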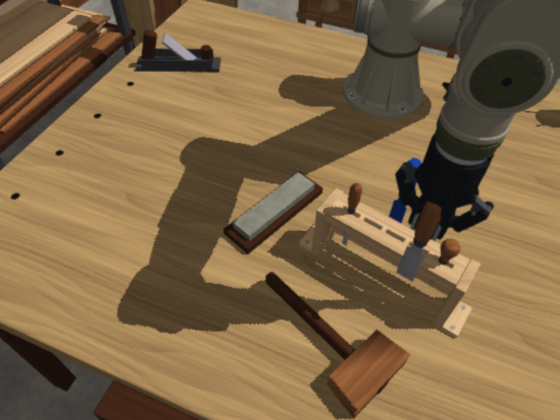

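The blade (412,262) now hangs in front of the shelf's front edge, clear of the awl (450,250). I'll do the first part of the arc with a lighter grip.

Request:
send_rows(targets=[[0,0,-0.002,0,230],[-0.0076,0.0018,0,0,230],[-0.006,0.0014,0,0,230],[-0.0065,0.0015,-0.0005,0,230],[-0.0062,0.0014,-0.0008,0,230],[-0.0062,0.0015,-0.001,0,230],[-0.0061,0.0014,-0.0014,0,230],[-0.0061,0.0015,-0.0017,0,230],[-0.0059,0.0014,-0.002,0,230],[-0.0059,0.0014,-0.0024,0,230],[-0.0113,0.0026,-0.0056,0,230],[0,0,0,0,230]], newtons=40)

```text
clock: 8.05
tcp_pos: [0.564, 0.2021, 0.2244]
orientation: [-0.001, 0.783, 0.621, -0.001]
wrist_force: [2.0, 0.5, 1.5]
finger_gap: 0.0272
```

```bash
python3 st.py; python3 - <<'E'
from h import *
d=snap('scene','l3');cv2.imwrite('pics/l3c.png',cv2.resize(cv2.cvtColor(d['img'],cv2.COLOR_RGB2BGR)[120:320,290:560],None,fx=2.9,fy=2.9,interpolation=3))
E
```

```text
8.05 tcp [0.564  0.2021 0.2244] yaw 76.84 zax [-0.002  0.001 -1.   ] F [1.98 0.48 1.48] T [-0.03 -0.78 -0.04] gap 0.0272 j [0.21 0.36 0.1  1.31 0.   0.44]
```

View pics/l3c.png

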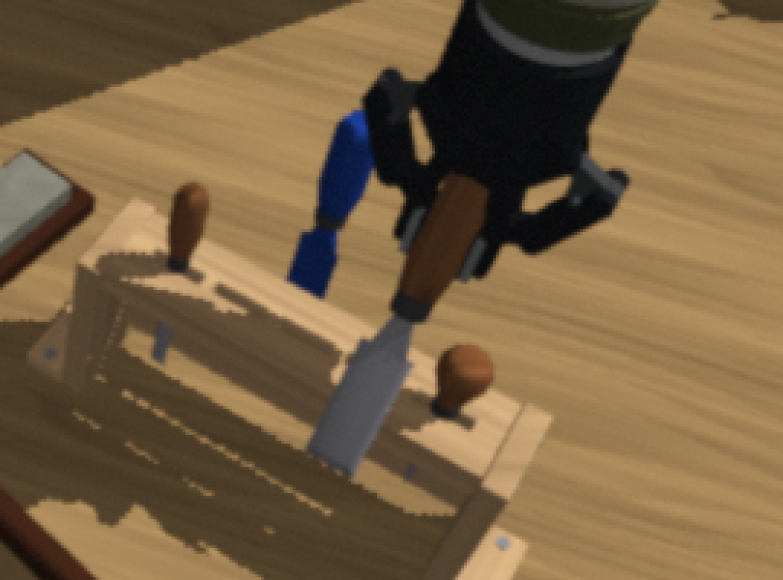

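The chisel is tilting as planned: the blade leans on the front edge at about (360,420), with the awl untouched. Next part of the arc.

Request:
send_rows(targets=[[-0.0053,0.0012,-0.0032,0,230],[-0.0053,0.0013,-0.0036,0,230],[-0.005,0.0011,-0.0038,0,230],[-0.0049,0.0012,-0.0041,0,230],[-0.0045,0.001,-0.0044,0,230],[-0.0045,0.0011,-0.0045,0,230],[-0.0041,0.0009,-0.0049,0,230],[-0.004,0.001,-0.005,0,230],[-0.0035,0.0008,-0.0053,0,230],[-0.0035,0.0008,-0.0054,0,230],[0,0,0,0,230]])

```text
clock: 9.2
tcp_pos: [0.5196, 0.2122, 0.1799]
orientation: [-0.001, 0.784, 0.621, -0.001]
wrist_force: [-0.0, -0.2, 4.5]
finger_gap: 0.0276
```

```bash
python3 st.py; cat > an.py <<'E'
import sys
from h import *
n=sys.argv[1]
d=snap('scene',n);cv2.imwrite(f'pics/{n}c.png',cv2.resize(cv2.cvtColor(d['img'],cv2.COLOR_RGB2BGR)[120:320,290:560],None,fx=2.9,fy=2.9,interpolation=3))
o=np.array([.579,.149]);t=np.radians(13.2);ex=np.array([np.cos(t),-np.sin(t)]);ey=np.array([np.sin(t),np.cos(t)])
def rk(d):
    p=cloud(d);m=(d['z_map']>0);q=np.stack([(p[...,:2]-o)@ex,(p[...,:2]-o)@ey,p[...,2]],-1);return q,m
q,m=rk(d);im=d['img'].astype(int)
dark=m&(im.max(-1)<45)&(abs(q[...,0])<.3)&(abs(q[...,1]-.05)<.15)&(q[...,2]<.3)&(q[...,2]>.1)
g=q[dark]
for a in np.arange(.1,.3,.02):
    w=g[(g[:,2]>=a)&(g[:,2]<a+.02)]
    if len(w)>5: print('dark z%.2f'%a,len(w),np.percentile(w,[1,99],axis=0)[:,:2].round(3).tolist())
E
python3 an.py l4
```

```text
9.2 tcp [0.5196 0.2122 0.1799] yaw 76.83 zax [-0.002  0.    -1.   ] F [-0.04 -0.19  4.53] T [ 0.07 -0.61  0.11] gap 0.0276 j [ 0.24  0.31 -0.09  1.18  0.    0.47]
dark z0.10 30 [[-0.115, -0.043], [-0.108, -0.027]]
dark z0.12 11 [[-0.111, -0.041], [-0.107, -0.028]]
dark z0.14 58 [[0.0, -0.093], [0.009, 0.096]]
dark z0.18 93 [[-0.066, 0.023], [-0.02, 0.073]]
dark z0.20 101 [[-0.079, 0.023], [-0.057, 0.076]]
dark z0.22 392 [[-0.081, 0.004], [-0.057, 0.093]]
dark z0.24 388 [[-0.081, -0.007], [-0.053, 0.104]]
dark z0.26 673 [[-0.081, -0.014], [-0.051, 0.111]]
dark z0.28 462 [[-0.076, -0.006], [-0.05, 0.099]]
```

View pics/l4c.png

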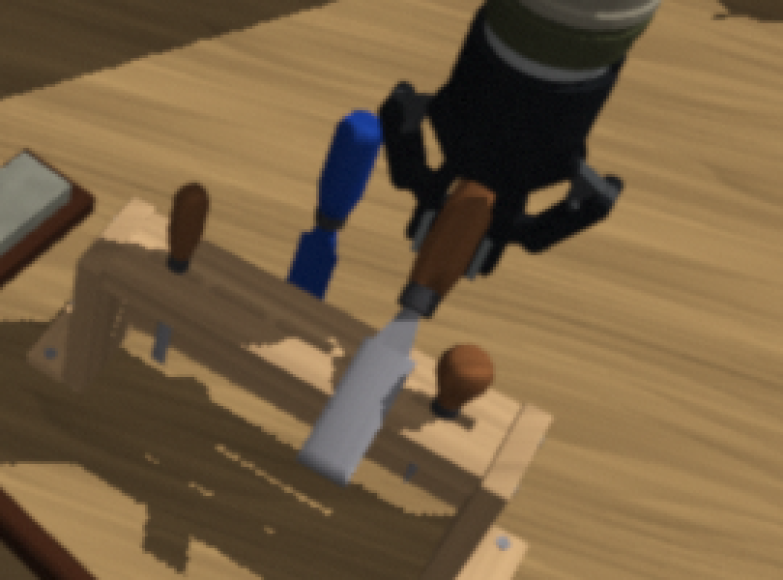

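The chisel is now about 60° over. The knuckles reach y = -14 mm in the rack frame and the blue look-alike ends at about -24 mm, so the hand is clear of it. I'll finish the arc and then clamp hard.

Request:
send_rows(targets=[[-0.003,0.0007,-0.0056,0,230],[-0.0029,0.0007,-0.0058,0,230],[-0.0024,0.0006,-0.0059,0,230],[-0.0023,0.0005,-0.006,0,230],[-0.0018,0.0004,-0.0062,0,230],[-0.0017,0.0004,-0.0062,0,230],[-0.0012,0.0003,-0.0063,0,230],[-0.001,0.0002,-0.0064,0,230],[0,0,0,0,230],[0,0,0,0,230]])

```text
clock: 10.25
tcp_pos: [0.5042, 0.2156, 0.1317]
orientation: [-0.001, 0.784, 0.621, -0.001]
wrist_force: [-0.5, 0.9, 2.1]
finger_gap: 0.0271
```

```bash
python3 st.py; python3 an.py l5|tail -3
```

```text
10.25 tcp [0.5042 0.2156 0.1317] yaw 76.79 zax [-0.002 -0.    -1.   ] F [-0.54  0.85  2.08] T [0.21 0.07 0.07] gap 0.0271 j [ 0.26  0.31 -0.2   1.06  0.    0.49]
dark z0.24 142 [[-0.093, 0.007], [-0.052, 0.088]]
dark z0.26 420 [[-0.078, 0.014], [-0.048, 0.084]]
dark z0.28 475 [[-0.091, 0.015], [-0.048, 0.084]]
```

View pics/l5c.png

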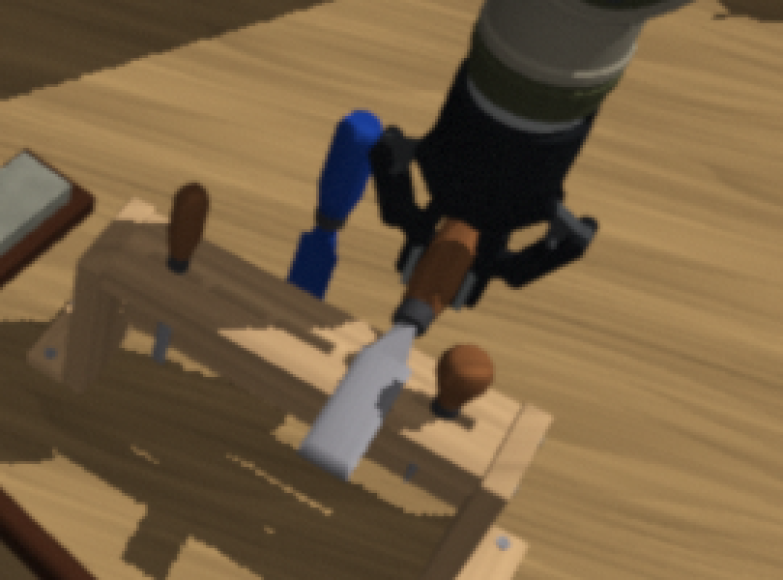

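The chisel is nearly level, lying across the front edge. I'll clamp at 120 N and lift it.

Request:
send_rows(targets=[[0,0,0,0,240],[0,0,0,0,250],[0,0,0,0,250],[0,0,0.006,0,250],[0,0,0.012,0,250],[0,0,0.018,0,250],[0,0,0.02,0,250],[0,0,0.02,0,250],[0,0,0.02,0,250],[0,0,0.02,0,250],[0,0,0.014,0,250],[0,0,0.01,0,250]], newtons=120)

```text
clock: 11.5
tcp_pos: [0.5053, 0.2157, 0.2743]
orientation: [0.0, 0.784, 0.621, 0.001]
wrist_force: [-0.8, 0.5, -2.4]
finger_gap: 0.0263
```

Request:
send_rows(targets=[[0,0,0,0,250],[0,0,0,0,250],[0,0,0,0,250],[0,0,0,0,250],[0,0,0,0,250]])

```text
clock: 12.0
tcp_pos: [0.5046, 0.2156, 0.2716]
orientation: [-0.0, 0.784, 0.621, -0.001]
wrist_force: [0.3, 0.0, -1.4]
finger_gap: 0.0266
```

```bash
python3 st.py; python3 an.py l6|tail -1; python3 - <<'E'
from h import *
o=np.array([.579,.149]);t=np.radians(13.2);ex=np.array([np.cos(t),-np.sin(t)]);ey=np.array([np.sin(t),np.cos(t)])
top=snap('top','t6')
for n in('l6','t6'):
    f=np.load(f'pics/{n}.npz');d={k:f[k] for k in f};p=cloud(d)
    q=np.stack([(p[...,:2]-o)@ex,(p[...,:2]-o)@ey,p[...,2]],-1)
    w=(d['z_map']>0)&(q[...,0]>-.03)&(q[...,0]<.15)&(abs(q[...,1]-.048)<.05)&(q[...,2]>.215)&(q[...,2]<.36)
    s=q[w];print(n,len(s),s.min(0).round(3) if len(s) else '',s.max(0).round(3) if len(s) else '')
    b=s[s[:,0]>.0]
    if len(b)>20:
        A=np.c_[b[:,:2],np.ones(len(b))];c=np.linalg.lstsq(A,b[:,2],rcond=None)[0];print('plane slopes deg x,y',np.degrees(np.arctan(c[:2])).round(2),'resid',np.std(A@c-b[:,2]))
    for a in np.arange(-.03,.12,.01):
        k=s[(s[:,0]>=a)&(s[:,0]<a+.01)]
        if len(k)>3: print('%.2f'%a,len(k),k[:,1:].mean(0).round(4),k[:,1].min().round(3),k[:,1].max().round(3))
for c in('scene','top'):
  for n in('chisel_handle','chisel_edge','narrow_shoulder','awl_shoulder','mallet_center','stone_center'):
    print(c,n,[(np.round(r['xyz'],3).tolist(),round(r['conf'],2)) for r in eyes.tip_of(n,c)][:3])
E
```

```text
12.0 tcp [0.5046 0.2156 0.2716] yaw 76.78 zax [-0.001 -0.    -1.   ] F [ 0.32  0.   -1.42] T [-0.03  0.19 -0.01] gap 0.0266 j [0.26 0.25 0.07 1.38 0.   0.49]
dark z0.28 145 [[-0.082, 0.023], [-0.032, 0.074]]
l6 1299 [-0.03   0.032  0.269] [0.075 0.064 0.292]
plane slopes deg x,y [-9.33 -0.08] resid 0.0014775328082526394
-0.03 60 [0.0479 0.2899] 0.04 0.056
-0.02 80 [0.0481 0.2878] 0.038 0.058
-0.01 120 [0.0483 0.2857] 0.032 0.064
0.00 127 [0.0484 0.2841] 0.032 0.064
0.01 130 [0.048  0.2825] 0.032 0.064
0.02 133 [0.0487 0.2812] 0.033 0.064
0.03 134 [0.0487 0.2798] 0.032 0.064
0.04 135 [0.0485 0.2783] 0.032 0.064
0.05 138 [0.0489 0.2769] 0.032 0.064
0.06 167 [0.0483 0.2747] 0.032 0.064
0.07 75 [0.0485 0.2714] 0.033 0.064
t6 754 [-0.03   0.032  0.269] [0.073 0.065 0.293]
plane slopes deg x,y [-9.5   0.05] resid 0.0016514207221837885
-0.03 44 [0.0473 0.2896] 0.04 0.056
-0.02 58 [0.0472 0.2875] 0.032 0.059
-0.01 83 [0.0471 0.2862] 0.032 0.063
0.00 84 [0.0472 0.2847] 0.032 0.064
0.01 79 [0.0473 0.2831] 0.033 0.064
0.02 82 [0.0475 0.2815] 0.033 0.065
0.03 78 [0.0474 0.2801] 0.032 0.064
0.04 
[... 257 characters left out ...]
chisel_edge [([0.453, 0.144, -0.004], 0.9), ([0.66, 0.181, 0.272], 0.85)]
scene narrow_shoulder [([0.505, 0.214, 0.296], 0.6), ([0.554, 0.062, 0.139], 0.57)]
scene awl_shoulder [([0.6, 0.237, 0.143], 0.58)]
scene mallet_center [([0.781, 0.175, 0.026], 0.68), ([0.553, 0.061, 0.139], 0.67)]
scene stone_center [([0.511, -0.106, 0.022], 0.94), ([0.555, 0.059, 0.137], 0.59)]
top chisel_handle [([0.505, 0.214, 0.298], 0.61)]
top chisel_edge [([0.66, 0.181, 0.276], 0.59), ([0.458, 0.14, 0.001], 0.51)]
top narrow_shoulder [([0.555, 0.062, 0.141], 0.46)]
top awl_shoulder [([0.596, 0.235, 0.142], 0.42)]
top mallet_center [([0.782, 0.171, 0.022], 0.67)]
top stone_center [([0.515, -0.109, 0.019], 0.59)]
```

View pics/l6c.png

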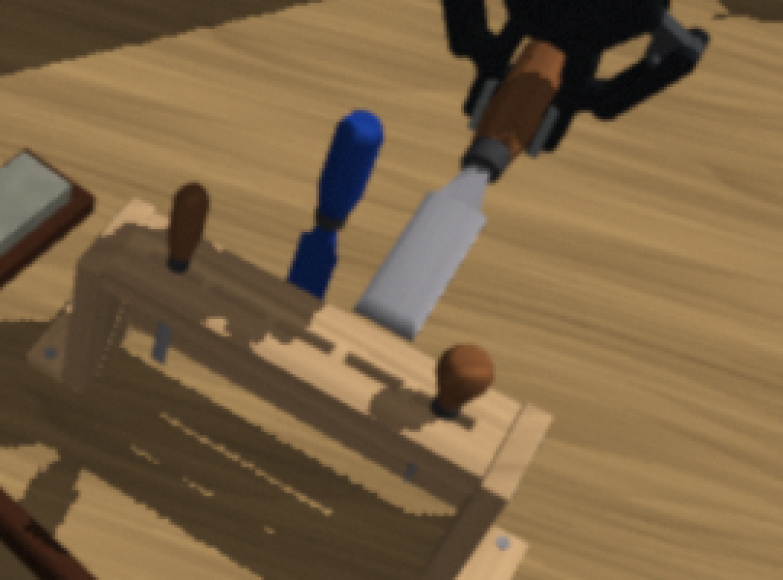

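The chisel is in the air about 8.5° edge-down, with no roll and the bevel on the upper face at about (390,320). I'll hold for a second and check whether it creeps.

Request:
send_rows(targets=[[0,0,0,0,250],[0,0,0,0,250],[0,0,0,0,250],[0,0,0,0,250],[0,0,0,0,250],[0,0,0,0,250],[0,0,0,0,250],[0,0,0,0,250],[0,0,0,0,250],[0,0,0,0,250]])

```text
clock: 13.7
tcp_pos: [0.5049, 0.2156, 0.2723]
orientation: [-0.0, 0.784, 0.621, 0.0]
wrist_force: [0.8, 0.6, -1.7]
finger_gap: 0.0266
```

```bash
python3 st.py; python3 - <<'E'
from h import *
o=np.array([.579,.149]);t=np.radians(13.2);ex=np.array([np.cos(t),-np.sin(t)]);ey=np.array([np.sin(t),np.cos(t)])
d=snap('scene','l7');p=cloud(d)
q=np.stack([(p[...,:2]-o)@ex,(p[...,:2]-o)@ey,p[...,2]],-1)
w=(d['z_map']>0)&(q[...,0]>0)&(q[...,0]<.15)&(abs(q[...,1]-.048)<.05)&(q[...,2]>.215)&(q[...,2]<.36)
b=q[w];A=np.c_[b[:,:2],np.ones(len(b))];c=np.linalg.lstsq(A,b[:,2],rcond=None)[0];sl=np.degrees(np.arctan(c[:2]));print(sl,b.min(0))
if abs(sl[0]+9.33)<1: print(ticket.hand_in())
E
```

```text
13.7 tcp [0.5049 0.2156 0.2723] yaw 76.78 zax [-0.  0. -1.] F [ 0.75  0.62 -1.74] T [0.02 0.18 0.05] gap 0.0266 j [0.26 0.25 0.07 1.38 0.   0.49]
[-9.38105848  0.14175525] [4.24259365e-05 3.21535000e-02 2.69898708e-01]
the job is handed in; nothing more can be done
None
```

The broad chisel is held at 120 N, about level in the air with the ground bevel up, and I have handed the job in. I drew it straight up out of its slot until the edge was about 30 mm above the shelf. The moves can only turn about vertical, so I then swung it over in the grip by leaning the flat of the blade on the rack's front edge.

My last checks came at 13.7 s, just before handing in:
- **Level:** the blade slopes about 9° edge-down, with no roll. It did not move over the 1.7 s hold.
- **Height:** the edge is at about 0.27 m and the handle at about 0.295 m. The tallest of the other tools tops out at about 0.216 m.
- **Other things:** the narrow chisel, awl, mallet and stone are within about 5 mm of their first readings, which is the detectors' accuracy. The blue look-alike was not touched.

No check failed. The detectors also gave some extra false hits: the blue look-alike as the chisel, the held chisel and the mallet under other tools' names, and the narrow chisel as the mallet and the stone. I set these aside by their positions.

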